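# Clear the ink-mixing bench

### The arm

A 7-joint arm with a two-finger parallel gripper is mounted at the origin on the work surface. World frame = base frame: x ahead of the robot, y to its left, z up, the work surface at z = 0. Lengths are in m, angles in rad, forces in N, time in s.
With the tool pointing down it reaches from about 0.4 to 0.85 m from the base axis. Payload 10.4 kg.
Tool frame: the origin (TCP) lies on the centre line of the jaws, within the pads' length; the fingertips stand 17 mm ahead of it and the grasp point (between the pads) lies 2 mm behind it; z points along the fingers, y is the line along which they close (so a half turn about z gives the same grasp; the last joint's range is limited). The gripper opens to 85 mm and grips with 20 to 120 N. Pads are 22 mm wide; open, the fingers measure 114 mm over their backs; the gripper's body (76 mm by 85 mm) begins 54 mm behind the grasp point. The pads swing forward as they close: fully open they stand 13 mm farther back than shut.
Start: joints at [-1.358, 0.332, -0.065, 1.46, 0.022, 1.35, -0.088], TCP at [0.146, 0.608, 0.248] pointing down, gripper open.
Joint ranges: [-2.6, 2.6], [-0.5, 2.12], [-1.47, 1.34], [0.16, 2.42], [-1.27, 4.41], [0.06, 2.06], [-2.6, 2.6]. Speed limits (rad/s): [2.22, 2.22, 2.79, 2.79, 3.14, 3.14, 3.14].

### API

Orientations are given as a unit quaternion [x, y, z, w].
In Python, from workcell import get_obs, optics, job gives the robot as it stands. The module is installed in compiled form; this text tells all that it offers.
- The arm moves only by the tool send_rows, never from a script. Its argument "plan" is a list that holds one entry, the list of rows, each a list of 7 numbers: the turn, a rotation vector about the tool's x, y, z in units of 1.5 rad (1.0 is 1.5 rad), then the shift along the tool's x, y, z in units of 20 cm (1.0 is 20 cm), then the opening, from 0 (shut) to 1 (fully open). A call has 1 to 20 rows; each row shifts and turns the commanded pose from where the row before left it, along the tool's axes as they then stand; what a row does not reach is not made up. A row lasts 1/12 s, in which the tool goes at most 41.7 mm and 7.16 degrees, less where a joint would pass 70% of its speed; a pose out of reach is approached as far as the arm can. A call with a number of a shift or a turn outside -1 to 1 is refused whole. A call with a gripper value outside its range is refused whole. The fingers move at their own pace and stop on an object; "squeeze" is the grip in N (left out, the last holds). Time passes only in rows, so rows that do not move let the fingers close. It gives the time, the measured TCP pose, the force, the opening and the grip force at its end, in the units of the state.
- get_obs(): the state, without advancing time (a new reading comes with each control period).
- optics.camera(name): name is "side" or "top" or "wrist"; returns the picture (400x640x3 uint8, red, green, blue); there is no depth.
- optics.get_calibration(name): a dict with "intrinsics" (3x3 intrinsics, pixels), "distortion" ([k1, k2, p1, p2, k3] as OpenCV has them; the pictures are not rectified), "world_from_camera" (4x4, takes a point from camera to world coordinates); the wrist camera has in their place "T_tool_cam" (4x4, takes a point from camera to tool coordinates, whose origin is the TCP and whose axes are the flange's). Camera axes: x right, y up, looking along -z (the intrinsics and any distortion apply to the point x, -y, -z); pixel columns grow to the right and rows downward; lengths in m; the calibration is good to about 2 mm. A picture is of the moment at which its call begins: read the wrist's pose just before it. get_calibration takes no time and is no camera call.
- job.hand_in(): hands the job in; it is judged then, once.
The state is a dict: "clock": time; "joint_pos": joint angles; "joint_velocities": joint speeds; "tau": joint torques, N m; "position": TCP position; "ee_rot": TCP orientation; "ft_force": force on the tool from outside, world axes, zero at the start; "torque": the same for the moment, N m; "grip_width": opening from 0.0 (shut) to 1.0 (fully open); "grasp_force": force on a finger pad.
Only numpy, scipy, OpenCV 4.12 (cv2) and the standard library are available. Lean on these libraries where they do the work, as an engineer would, in place of code of your own. Each camera call takes 0.05 s, during which the arm holds its last target. There are 200 camera calls.

### The job

The mix is done, so clear the ink bench. First draw the black-knobbed steel stirring shaft out of its sleeve and leave it standing in the steel wash pot, foot down; then put away the three ink tins with coloured lids from lightest to darkest, yellow, then red, then blue, each set down upright (not dropped) in the middle of the square pad of its own colour. Leave the white-lidded tin and the amber jar where they stand.

Things in the scene. Friction and masses are not known exactly. Their poses are not given: they have to be found in the camera images.
- shaft: Stirring shaft: loose steel rod, 14 mm thick, 152 mm long, 0.18 kg, with a black knob on top (26 mm in diameter, from 126 to 152 mm above the foot). Origin: centre of the foot; z along it to the knob. It starts upright in its sleeve, a fixed grey 60 mm cube with a vertical hole 15.5 mm wide, 55 mm deep, floor 5 mm above the bench (knob top 157 mm above it); lift 55 mm to clear.
- pot: The wash pot: an open, round, empty steel pot fixed to the bench, straight-sided, no handles, 95 mm high, 80 mm across outside, 74 mm inside (walls 3 mm), inner floor 4 mm above the bench. Origin: centre of its underside, on the bench top; z up. The shaft, let go in it, may stand free on its flat foot or lean against the rim; either will do.
- tin_yellow: First tin to put away. It is a loose ink tin: upright plain cylinder 58 mm in diameter and 60 mm high, about 0.25 kg, brass-coloured side with a paper band, its top a yellow lid inside a steel rim. Origin: centre of its underside; z points up through the lid.
- tin_red: Second tin to put away. It is a loose ink tin: upright plain cylinder 58 mm in diameter and 60 mm high, about 0.25 kg, brass-coloured side with a paper band, its top a red lid inside a steel rim. Origin: centre of its underside; z points up through the lid.
- tin_blue: Third tin to put away. It is a loose ink tin: upright plain cylinder 58 mm in diameter and 60 mm high, about 0.25 kg, brass-coloured side with a paper band, its top a blue lid inside a steel rim. Origin: centre of its underside; z points up through the lid.
- pad_yellow: The yellow pad, put-away place of the yellow-lidded tin: a flat square plate, plain yellow, 86 x 86 mm and 4 mm thick, fixed to the bench. Origin: centre of its underside, on the bench top (z = 0); z up, x and y along its sides.
- pad_red: The red pad, put-away place of the red-lidded tin: a flat square plate, plain red, 86 x 86 mm and 4 mm thick, fixed to the bench. Origin: centre of its underside, on the bench top (z = 0); z up, x and y along its sides.
- pad_blue: The blue pad, put-away place of the blue-lidded tin: a flat square plate, plain blue, 86 x 86 mm and 4 mm thick, fixed to the bench. Origin: centre of its underside, on the bench top (z = 0); z up, x and y along its sides.
- tin_white: Bystander, to be left alone. It is a loose ink tin: upright plain cylinder 58 mm in diameter and 60 mm high, about 0.25 kg, brass-coloured side with a paper band, its top a white lid inside a steel rim. Origin: centre of its underside; z points up through the lid.
- jar: Bystander, to be left alone: a loose closed amber jar with a black cap and a paper label, 64 mm in diameter, 80 mm high. Origin: centre of its underside; z up.

How it is judged:
By the outcome, as a careful person would: the job done as asked, in the order asked, and still so for the second after the job is handed in, with the robot touching nothing.
It also fails if it takes over 128 s, if anything falls off the work surface, if the arm or the gripper's body presses on something with over 40 N, if the wrist force passes 120 N, or if a joint passes its speed limit or range.

## Working session

There is one attempt and no reset: what is moved stays moved. The work goes in short steps, Python scripts to look and compute and a tool call to move; the robot and the scene stay as the last step left them, time stands still between calls to the robot, and variables do not carry over. Pictures are saved under pics/ and viewed, at most 14 in all, crops included, and the job is handed in when it is done.

Besides the shell and the picture viewer there is one more tool, called after ">>>" in YAML: its name, and indented under it one key for each argument. send_rows: Moves the arm, as the interface text tells. Its arguments: {"type":"object","properties":{"plan":{"type":"array"},"squeeze":{"type":"number"}},"required":["plan"]}

```bash
mkdir -p pics && python3 - <<'E'
from workcell import get_obs, optics
import cv2,numpy as np
o=get_obs();print(o)
for n in ("top","side"):
    cv2.imwrite(f"pics/{n}0.png",optics.camera(n)[:,:,::-1]);c=optics.get_calibration(n)
    print(n,{k:np.round(v,4).tolist() for k,v in c.items()})
print(optics.get_calibration("wrist"))
E
```

```text
{'clock': 0.0, 'joint_pos': array([-1.35763538,  0.33289901, -0.06467131,  1.46093307,  0.02159154,
        1.34991757, -0.08851643]), 'joint_velocities': array([ 0.00119001,  0.00147208,  0.00098477, -0.00266144,  0.00020497,
       -0.00140751,  0.00030175]), 'tau': array([-3.44092377e-04, -6.25446439e+01,  4.89948154e-02, -3.91611993e+01,
        1.61665905e-02,  1.00190879e-02, -3.99418994e-06]), 'position': array([0.14592517, 0.60736204, 0.24750284]), 'ee_rot': array([ 1.17619838e-01,  9.93058427e-01, -7.29198663e-04, -5.16585744e-05]), 'ft_force': array([ 0.50131564, -0.14322628, -0.11573376]), 'torque': array([-0.03984717, -0.01356723,  0.00660395]), 'grasp_force': 0.0, 'grip_width': 1.0013416667364354}
top {'intrinsics': [[374.4968, 0.0, 321.369], [0.0, 374.4968, 201.8335], [0.0, 0.0, 1.0]], 'distortion': [0.0285, 0.0, 0.0, 0.0, 0.0], 'world_from_camera': [[0.0118, 0.9848, -0.1736, 0.3214], [-0.9999, 0.0125, 0.0031, -0.0137], [0.0052, 0.1735, 0.9848, 1.1896], [0.0, 0.0, 0.0, 1.0]]}
side {'intrinsics': [[399.777, 0.0, 317.417], [0.0, 399.777, 202.3134], [0.0, 0.0, 1.0]], 'distortion': [-0.0903, 0.0, 0.0, 0.0, 0.0], 'world_from_camera': [[0.9972, 0.0456, -0.0586, 0.4608], [-0.0743, 0.5875, -0.8058, -0.9017], [-0.0023, 0.8079, 0.5893, 0.698], [0.0, 0.0, 0.0, 1.0]]}
{'intrinsics': array([[296.67672394,   0.        , 314.1831187 ],
       [  0.        , 296.67672394, 202.49793867],
       [  0.        ,   0.        ,   1.        ]]), 'distortion': array([0.01865671, 0.        , 0.        , 0.        , 0.        ]), 'T_tool_cam': array([[-7.14606666e-04,  9.49718070e-01,  3.13105537e-01,
         8.01889496e-02],
       [ 9.99999738e-01,  6.43416217e-04,  3.30695112e-04,
         2.86294531e-04],
       [ 1.12609944e-04,  3.13105691e-01, -9.49718281e-01,
        -1.25642732e-01],
       [ 0.00000000e+00,  0.00000000e+00,  0.00000000e+00,
         1.00000000e+00]])}
```

View pics/top0.png

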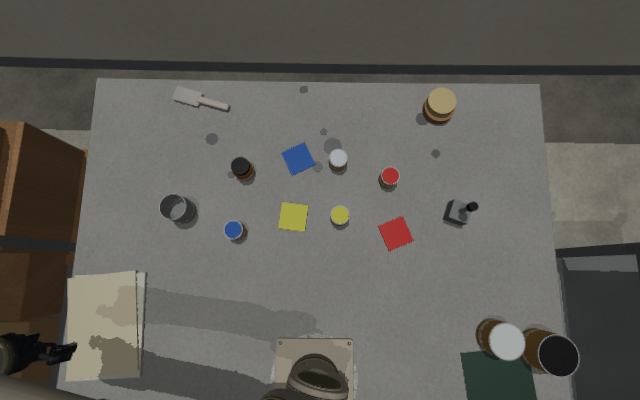

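View pics/side0.png

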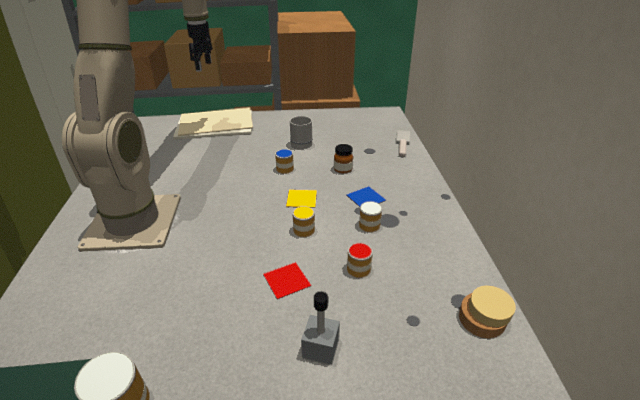

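The top view shows the shaft knob at (472,207) on its sleeve (458,212), the pot at (175,207) and the jar at (242,168). The tins are blue (234,230), yellow (340,215), red (390,177) and white (338,158). The pads are yellow (293,217), red (396,233) and blue (298,158). The side view agrees, with the knob at (321,300) and the pot at (301,132).

```bash
cat > h.py <<'E'
import numpy as np, cv2
from scipy.spatial.transform import Rotation as R
from workcell import get_obs, optics
def cam(n):
    c=optics.get_calibration(n)
    if n=="wrist":
        o=get_obs();T=np.eye(4);T[:3,:3]=R.from_quat(o["ee_rot"]).as_matrix();T[:3,3]=o["position"]
        W=T@c["T_tool_cam"]
    else: W=np.array(c["world_from_camera"])
    return optics.camera(n),np.array(c["intrinsics"]),np.array(c["distortion"]),W
def ray(C,uv):
    _,K,d,W=C
    p=cv2.undistortPoints(np.array(uv,float).reshape(-1,1,2),K,d)[:,0]
    v=np.c_[p[:,0],-p[:,1],-np.ones(len(p))]@W[:3,:3].T
    return W[:3,3],v
def onz(C,uv,z):
    o,v=ray(C,uv);return o+v*((z-o[2])/v[:,2])[:,None]
def proj(C,P):
    _,K,d,W=C
    q=(np.array(P,float).reshape(-1,3)-W[:3,3])@W[:3,:3];q[:,1:]*=-1
    return cv2.projectPoints(q,np.zeros(3),np.zeros(3),K,d)[0][:,0]
def mask(im,col):
    h,s,v=cv2.split(cv2.cvtColor(im,cv2.COLOR_RGB2HSV))
    h=h.astype(int)
    if col=="red": m=((h<6)|(h>174))&(s>180)&(v>90)
    if col=="yellow": m=(h>22)&(h<35)&(s>150)&(v>110)
    if col=="blue": m=(h>100)&(h<125)&(s>140)&(v>70)
    if col=="dark": m=(v<45)
    if col=="white": m=(s<40)&(v>190)
    return m.astype(np.uint8)
def blobs(m,amin=40):
    cs,_=cv2.findContours(m,cv2.RETR_EXTERNAL,cv2.CHAIN_APPROX_NONE)
    return sorted([c for c in cs if cv2.contourArea(c)>amin],key=cv2.contourArea,reverse=True)
def cen(c):
    M=cv2.moments(c);return M["m10"]/M["m00"],M["m01"]/M["m00"]
E
python3 - <<'E'
from h import *
for n in ("top","side"):
    C=cam(n)
    for col in ("yellow","red","blue"):
        for c in blobs(mask(C[0],col))[:3]:
            u=cen(c); q=onz(C,c.reshape(-1,2),.004);r=cv2.minAreaRect((q[:,:2]*1000).astype(np.float32))
            print(n,col,np.round(u,1),cv2.contourArea(c),"z.06",np.round(onz(C,[u],.06)[0,:2],4),"z.004",np.round(onz(C,[u],.004)[0,:2],4),np.round(r[1],0),round(r[2],1))
    for c in blobs(mask(C[0],"dark"),40):
        u=cen(c)
        if 200<u[0]<500 and 100<u[1]<320: print(n,"dark",np.round(u,1),cv2.contourArea(c),onz(C,[u],.144)[0].round(4),onz(C,[u],.08)[0].round(4))
    for c in blobs(mask(C[0],"white"),40)[:4]:
        u=cen(c);print(n,"white",np.round(u,1),cv2.contourArea(c),onz(C,[u],.06)[0].round(4))
C=cam("top");a=cv2.resize(C[0][180:240,145:265],None,fx=4,fy=4,interpolation=2);b=cv2.resize(C[0][180:240,420:500],None,fx=4,fy=4,interpolation=2)
cv2.imwrite("pics/crop1.png",np.hstack([a,b])[:,:,::-1])
E
```

```text
top blue [297.9 158.4] 575.0 z.06 [0.6575 0.0578] z.004 [0.6741 0.0614] [84. 82.] 26.7
top blue [232.4 229.2] 178.5 z.06 [0.4332 0.2499] z.004 [0.4387 0.263 ] [48. 47.] 2.9
top dark [240.3 166.5] 227.5 [0.606  0.2172 0.144 ] [0.6234 0.2313 0.08  ]
top dark [450.4 215.4] 80.5 [ 0.4715 -0.3804  0.144 ] [ 0.4807 -0.4028  0.08  ]
top dark [471.3 206.6] 66.0 [ 0.4976 -0.4401  0.144 ] [ 0.5083 -0.4663  0.08  ]
side yellow [302.  201.9] 603.0 z.06 [ 0.4826 -0.0239] z.004 [0.4845 0.0532] [140.  85.] 82.9
side red [286.4 280.1] 903.0 z.06 [ 0.437  -0.3065] z.004 [ 0.4349 -0.2542] [84. 84.] 23.5
side red [359.9 250.4] 209.5 z.06 [ 0.6089 -0.2263] z.004 [ 0.6219 -0.167 ] [48. 52.] 85.4
side blue [365.1 195.8] 338.0 z.06 [ 0.6584 -0.0091] z.004 [0.6758 0.0693] [85. 84.] 26.6
side blue [283.8 152.9] 69.5 z.06 [0.4351 0.2525] z.004 [0.4328 0.3538] [44. 51.] 85.3
side dark [320.2 301. ] 194.0 [ 0.4988 -0.4392  0.144 ] [ 0.5032 -0.3857  0.08  ]
side dark [343.3 150. ] 134.0 [0.609  0.1047 0.144 ] [0.6262 0.2209 0.08  ]
side white [104.3 376.7] 2053.5 [ 0.1143 -0.5165  0.06  ]
side white [370.9 207.4] 169.5 [ 0.6646 -0.0631  0.06  ]
side white [404.  135.8] 67.0 [0.8591 0.3451 0.06  ]
```

View pics/crop1.png

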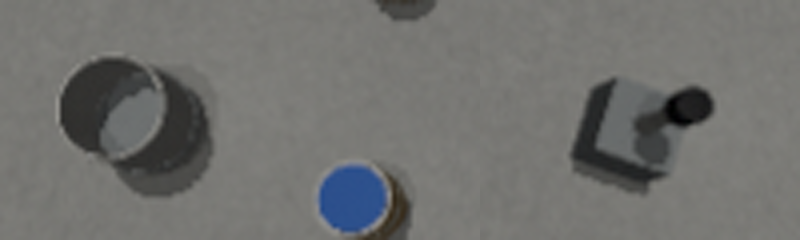

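The crop shows the pot rim centred at about top (173,206.7), 27.5 px across. The sleeve is turned, and the knob is at about top (471.5,206.5). The red and yellow masks need loosening.

```bash
python3 - <<'E'
from h import *
C=cam("top");S=cam("side")
hs=cv2.cvtColor(C[0],cv2.COLOR_RGB2HSV)
for p in ((293,217),(340,215),(396,233),(390,177),(338,158)): print(p,hs[p[1],p[0]])
hs2=cv2.cvtColor(S[0],cv2.COLOR_RGB2HSV)
for p in ((302,198),(304,214)): print(p,hs2[p[1],p[0]])
E
sed -i 's/(s>180)&(v>90)/(s>150)\&(v>60)/; s/(h>22)&(h<35)&(s>150)&(v>110)/(h>23)\&(h<35)\&(s>150)\&(v>70)/' h.py
python3 - <<'E'
from h import *
C=cam("top")
for col in ("yellow","red","blue"):
  for c in blobs(mask(C[0],col))[:3]:
    u=cen(c); q=onz(C,c.reshape(-1,2),.004);r=cv2.minAreaRect((q[:,:2]*1000).astype(np.float32))
    print(col,np.round(u,1),cv2.contourArea(c),"z.06",np.round(onz(C,[u],.06)[0,:2],4),"z.004",np.round(onz(C,[u],.004)[0,:2],4),np.round(r[1],0),round(r[2],1))
print("pot",onz(C,[(173,206.6)],.095)); print("knobtop",onz(C,[(472.2,206.3)],.157)) 
print("white",onz(C,[(338,157)],.06))
# sleeve top corners
q=[((620-480)/4+420,77/4+180),((690-480)/4+420,98/4+180),((664-480)/4+420,177/4+180),((596-480)/4+420,153/4+180)]
Q=onz(C,q,.06);print(Q.round(3).tolist(),Q.mean(0))
S=cam("side");im=S[0];a=cv2.resize(im[105:155,280:330],None,fx=7,fy=7,interpolation=2);b=cv2.resize(im[280:380,280:360],None,fx=3.5,fy=3.5,interpolation=2)
cv2.imwrite("pics/crop2.png",np.hstack([a,b])[:,:,::-1])
E
```

```text
(293, 217) [ 30 145 165]
(340, 215) [ 30 149 164]
(396, 233) [  1 176 161]
(390, 177) [  1 180 160]
(338, 158) [107  13 174]
(302, 198) [ 26 255 238]
(304, 214) [ 26 255 239]
red [395.2 233.1] 658.5 z.06 [ 0.4275 -0.2412] z.004 [ 0.4327 -0.2524] [84. 85.] 23.5
red [390.  175.2] 169.0 z.06 [ 0.6072 -0.2291] z.004 [ 0.6213 -0.2397] [48. 50.] 45.5
blue [297.9 158.4] 575.0 z.06 [0.6575 0.0578] z.004 [0.6741 0.0614] [84. 82.] 26.7
blue [232.5 229.3] 176.5 z.06 [0.433  0.2498] z.004 [0.4385 0.2628] [48. 47.] 2.9
pot [[0.49451842 0.41918488 0.095     ]]
knobtop [[ 0.4961029  -0.43741264  0.157     ]]
white [[ 0.66353462 -0.06756406  0.06      ]]
[[0.534, -0.426, 0.06], [0.518, -0.478, 0.06], [0.457, -0.455, 0.06], [0.475, -0.405, 0.06]] [ 0.49597134 -0.44127309  0.06      ]
```

View pics/crop2.png

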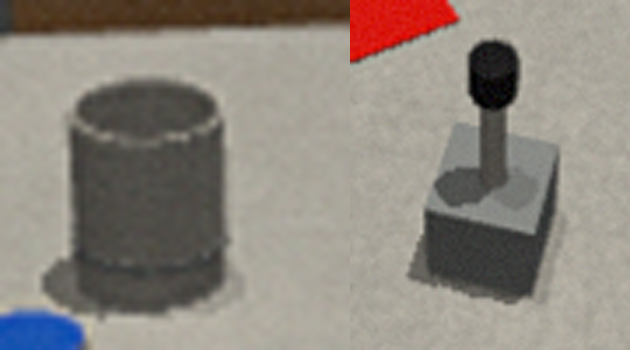

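The side crop shows the pot rim centred at about side (301,120.4), and the knob and shaft standing upright on the sleeve. First move: yaw the tool so that tool x is world y and tool y is world x, then swing round to the shaft side.

>>> send_rows:
  plan:
    - [[0,0,0.0742,0,0,0,1],[0,0,0.0742,0,0,0,1],[0,0,0.0742,0,0,0,1],[0,0,0.0742,0,0,0,1],[0,0,0.0742,0,0,0,1],[0,0,0.0742,0,0,0,1],[0,0,0.0742,0,0,0,1],[0,0,0.0742,0,0,0,1],[0,0,0.0742,0,0,0,1],[0,0,0.0742,0,0,0,1],[0,0,0.0742,0,0,0,1],[0,0,0.0742,0,0,0,1],[0,0,0,0,0.125,-0.0125,1],[0,0,0,0,0.125,-0.0125,1],[0,0,0,0,0.125,-0.0125,1],[0,0,0,0,0.125,-0.0125,1],[0,0,0,0,0.125,-0.0125,1],[0,0,0,0,0.125,-0.0125,1],[0,0,0,0,0.125,-0.0125,1],[0,0,0,0,0.125,-0.0125,1]]

```text
clock: 2.12
position: [0.3471, 0.6075, 0.2685]
ee_rot: [0.707, 0.707, 0.0, -0.0]
ft_force: [0.8, 0.1, -0.7]
grip_width: 0.998
grasp_force: 0.0
```

```bash
sed -i 's/(h<35)&(s>150)&(v>70)/(h<35)\&(s>125)\&(v>110)/' h.py && python3 - <<'E'
from h import *
C=cam("top")
for c in blobs(mask(C[0],"yellow"))[:6]:
    u=cen(c);print(np.round(u,1),cv2.contourArea(c),"z.06",np.round(onz(C,[u],.06)[0,:2],4),"z.004",np.round(onz(C,[u],.004)[0,:2],4))
E
```

```text
[292.7 216.6] 635.0 z.06 [0.4737 0.0694] z.004 [0.4812 0.0735]
[339.4 214.6] 180.0 z.06 [ 0.4817 -0.0727] z.004 [ 0.4897 -0.0756]
```

>>> send_rows:
  plan:
    - [[0,0,0,-0.127,0.051,0,1],[0,0,0,-0.127,0.051,0,1],[0,0,0,-0.127,0.051,0,1],[0,0,0,-0.127,0.051,0,1],[0,0,0,-0.127,0.051,0,1],[0,0,0,-0.127,0.051,0,1],[0,0,0,-0.127,0.051,0,1],[0,0,0,-0.127,0.051,0,1],[0,0,0,-0.127,0.051,0,1],[0,0,0,-0.127,0.051,0,1],[0,0,0,-0.127,0.051,0,1],[0,0,0,-0.127,0.051,0,1],[0,0,0,-0.127,0.051,0,1],[0,0,0,-0.127,0.051,0,1],[0,0,0,-0.127,0.051,0,1],[0,0,0,-0.127,0.051,0,1],[0,0,0,-0.127,0.051,0,1],[0,0,0,-0.127,0.051,0,1],[0,0,0,-0.127,0.051,0,1],[0,0,0,-0.127,0.051,0,1]]

```text
clock: 3.83
position: [0.5499, 0.0983, 0.2685]
ee_rot: [0.707, 0.707, 0.0, -0.0]
ft_force: [0.8, -0.2, -0.2]
grip_width: 1.002
grasp_force: 0.0
```

>>> send_rows:
  plan:
    - [[0,0,0,-0.135,-0.013,0,1],[0,0,0,-0.135,-0.013,0,1],[0,0,0,-0.135,-0.013,0,1],[0,0,0,-0.135,-0.013,0,1],[0,0,0,-0.135,-0.013,0,1],[0,0,0,-0.135,-0.013,0,1],[0,0,0,-0.135,-0.013,0,1],[0,0,0,-0.135,-0.013,0,1],[0,0,0,-0.135,-0.013,0,1],[0,0,0,-0.135,-0.013,0,1],[0,0,0,-0.135,-0.013,0,1],[0,0,0,-0.135,-0.013,0,1],[0,0,0,-0.135,-0.013,0,1],[0,0,0,-0.135,-0.013,0,1],[0,0,0,-0.135,-0.013,0,1],[0,0,0,-0.135,-0.013,0,1],[0,0,0,-0.135,-0.013,0,1],[0,0,0,-0.135,-0.013,0,1],[0,0,0,-0.135,-0.013,0,1],[0,0,0,0,0,0,1]]

```text
clock: 5.5
position: [0.4971, -0.4186, 0.268]
ee_rot: [0.709, 0.705, -0.001, 0.0]
ft_force: [-0.5, -0.2, 0.6]
grip_width: 1.001
grasp_force: 0.0
```

```bash
python3 - <<'E'
from h import *
C=cam("wrist");print(get_obs()["position"],get_obs()["joint_pos"].round(2))
for c in blobs(mask(C[0],"dark"),300):
    u=cen(c);print(np.round(u,1),cv2.contourArea(c),cv2.boundingRect(c),onz(C,[u],.157)[0].round(4),onz(C,[u],.144)[0].round(4))
cv2.imwrite("pics/w1.png",C[0][:,:,::-1])
E
```

```text
[ 0.4982062  -0.41631623  0.26793752] [ 0.08  0.45  0.78  1.4  -0.32  1.42  0.84]
[304.5 359.3] 35729.0 (0, 260, 607, 140) [ 0.4861 -0.5836  0.157 ] [ 0.4854 -0.5971  0.144 ]
[316.4 222.9] 678.5 (304, 206, 26, 34) [ 0.499  -0.4348  0.157 ] [ 0.499  -0.4401  0.144 ]
```

View pics/w1.png

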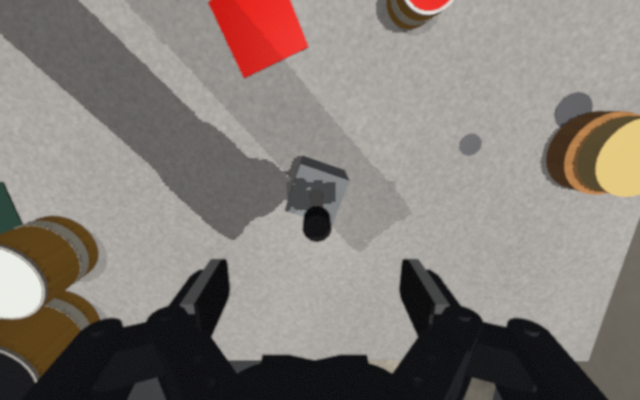

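The wrist picture shows the knob at (317,223), between the open jaws. All three views put the shaft at about (0.499, -0.440). Descend and grip the knob.

>>> send_rows:
  plan:
    - [[0,0,0,-0.025,-0.0015,0,1],[0,0,0,-0.025,-0.0015,0,1],[0,0,0,-0.025,-0.0015,0,1],[0,0,0,-0.025,-0.0015,0,1],[0,0,0,-0.025,-0.0015,0,1],[0,0,0,0,0,0.063,1],[0,0,0,0,0,0.063,1],[0,0,0,0,0,0.063,1],[0,0,0,0,0,0.063,1],[0,0,0,0,0,0.063,1],[0,0,0,0,0,0.063,1],[0,0,0,0,0,0.063,1],[0,0,0,0,0,0.063,1],[0,0,0,0,0,0.063,1],[0,0,0,0,0,0.063,1],[0,0,0,0,0,0,1],[0,0,0,0,0,0,1]]

```text
clock: 6.97
position: [0.4982, -0.4383, 0.1415]
ee_rot: [0.707, 0.707, -0.0, -0.001]
ft_force: [0.1, 0.7, 0.0]
grip_width: 0.994
grasp_force: 0.0
```

>>> send_rows:
  plan:
    - [[0,0,0,0,0,0,0.6],[0,0,0,0,0,0,0.5],[0,0,0,0,0,0,0.4],[0,0,0,0,0,0,0.3],[0,0,0,0,0,0,0.2],[0,0,0,0,0,0,0.1],[0,0,0,0,0,0,0],[0,0,0,0,0,0,0],[0,0,0,0,0,0,0],[0,0,0,0,0,0,0]]
  squeeze: 45

```text
clock: 7.8
position: [0.4987, -0.4387, 0.1428]
ee_rot: [0.707, 0.707, 0.0, 0.0]
ft_force: [0.1, -0.0, 5.7]
grip_width: 0.294
grasp_force: 44.1
```

>>> send_rows:
  plan:
    - [[0,0,0,0,0,-0.02,0],[0,0,0,0,0,-0.04,0],[0,0,0,0,0,-0.05,0],[0,0,0,0,0,-0.05,0],[0,0,0,0,0,-0.05,0],[0,0,0,0,0,-0.05,0],[0,0,0,0,0,-0.05,0],[0,0,0,0,0,-0.05,0],[0,0,0,0,0,-0.05,0],[0,0,0,0,0,-0.05,0],[0,0,0,0,0,-0.05,0],[0,0,0,0,0,-0.05,0],[0,0,0,0,0,-0.05,0],[0,0,0,0,0,-0.04,0],[0,0,0,0,0,0,0],[0,0,0,0,0,0,0]]

```text
clock: 9.13
position: [0.4985, -0.4386, 0.2725]
ee_rot: [0.707, 0.707, 0.0, 0.0]
ft_force: [1.1, 1.1, -1.4]
grip_width: 0.291
grasp_force: 44.4
```

```bash
python3 - <<'E'
from h import *
S=cam("side");C=cam("wrist")
a=S[0][190:390,220:420];cv2.imwrite("pics/lift.png",np.hstack([cv2.resize(a,(400,400)),C[0][:,120:520]])[:,:,::-1])
E
```

```text
(no output)
```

View pics/lift.png

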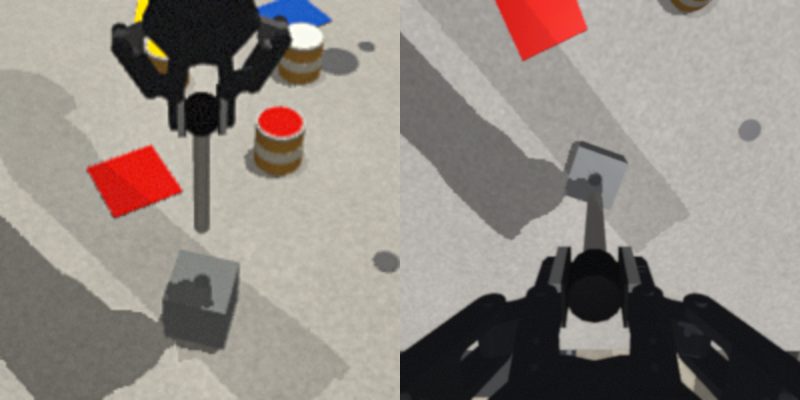

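The shaft is clear of the sleeve and hangs straight in the jaws, its foot at about (200,228) in the left crop. Carry it towards the pot.

>>> send_rows:
  plan:
    - [[0,0,0,0.05,0,0,0],[0,0,0,0.1,0,0,0],[0,0,0,0.1,0,0,0],[0,0,0,0.1,0,0,0],[0,0,0,0.1,0,0,0],[0,0,0,0.1,0,0,0],[0,0,0,0.1,0,0,0],[0,0,0,0.1,0,0,0],[0,0,0,0.1,0,0,0],[0,0,0,0.1,0,0,0],[0,0,0,0.1,0,0,0],[0,0,0,0.1,0,0,0],[0,0,0,0.1,0,0,0],[0,0,0,0.1,0,0,0],[0,0,0,0.1,0,0,0],[0,0,0,0.1,0,0,0],[0,0,0,0.1,0,0,0],[0,0,0,0.1,0,0,0],[0,0,0,0.1,0,0,0],[0,0,0,0.1,0,0,0]]

```text
clock: 10.9
position: [0.498, -0.047, 0.2719]
ee_rot: [0.707, 0.707, -0.0, -0.0]
ft_force: [1.0, -0.7, -1.2]
grip_width: 0.292
grasp_force: 44.4
```

>>> send_rows:
  plan:
    - [[0,0,0,0.1,0,0,0],[0,0,0,0.1,0,0,0],[0,0,0,0.1,0,0,0],[0,0,0,0.1,0,0,0],[0,0,0,0.1,0,0,0],[0,0,0,0.1,0,0,0],[0,0,0,0.1,0,0,0],[0,0,0,0.1,0,0,0],[0,0,0,0.1,0,0,0],[0,0,0,0.1,0,0,0],[0,0,0,0.1,0,0,0],[0,0,0,0.1,0,0,0],[0,0,0,0.1,0,0,0],[0,0,0,0.1,0,0,0],[0,0,0,0.1,0,0,0],[0,0,0,0.1,0,0,0],[0,0,0,0.1,0,0,0],[0,0,0,0.1,0,0,0],[0,0,0,0.1,0,0,0],[0,0,0,0.05,0,0,0]]

```text
clock: 12.57
position: [0.4973, 0.3444, 0.2715]
ee_rot: [0.706, 0.708, -0.0, -0.0]
ft_force: [-0.6, -0.2, -0.9]
grip_width: 0.288
grasp_force: 44.4
```

>>> send_rows:
  plan:
    - [[0,0,0,0,0,0,0],[0,0,0,0,0,0,0]]

```text
clock: 12.73
position: [0.4986, 0.3411, 0.2719]
ee_rot: [0.707, 0.707, -0.0, 0.0]
ft_force: [0.8, -0.3, -0.5]
grip_width: 0.293
grasp_force: 44.4
```

```bash
python3 - <<'E'
from h import *
S=cam("side");print("side pot",onz(S,[(301.1,120.4)],.095))
o=get_obs();C=cam("wrist");print(o["position"],o["joint_pos"].round(2),o["grasp_force"])
a=np.linspace(0,2*np.pi,9)
p=np.c_[.4945+.0385*np.cos(a),.419+.0385*np.sin(a),np.full(9,.095)]
print(proj(C,p).round().tolist())
cv2.imwrite("pics/w2.png",C[0][:,:,::-1])
E
```

```text
side pot [[0.49952005 0.42373445 0.095     ]]
[0.49908622 0.34026016 0.27218935] [-0.92  0.28  0.3   1.5  -0.08  1.38 -0.61] 44.359386563301086
[[349.0, 106.0], [338.0, 76.0], [309.0, 62.0], [280.0, 76.0], [269.0, 106.0], [282.0, 135.0], [309.0, 147.0], [337.0, 135.0], [349.0, 106.0]]
```

View pics/w2.png

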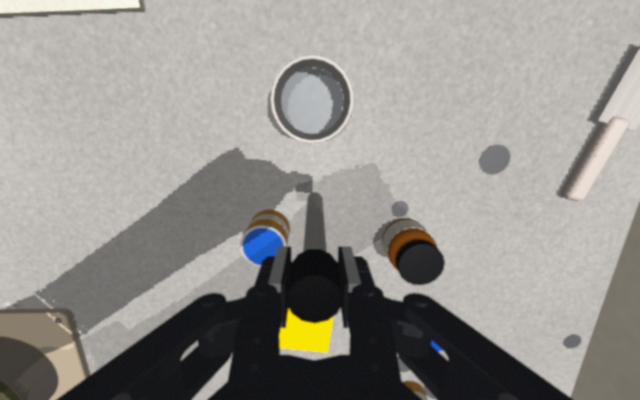

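The wrist view shows the pot rim centred at (312,99.5), about 81 px across, which puts the pot at about (0.4975, 0.4235). The blue tin is at (264,245) and the jar at (415,255). Move over the pot and lower.

>>> send_rows:
  plan:
    - [[0,0,0,0.05,-0.0015,0,0],[0,0,0,0.09,-0.0015,0,0],[0,0,0,0.09,-0.0015,0,0],[0,0,0,0.09,-0.0015,0,0],[0,0,0,0.0675,-0.0015,0,0],[0,0,0,0.03,0,0,0],[0,0,0,0,0,0,0],[0,0,0,0,0,0.05,0],[0,0,0,0,0,0.06,0],[0,0,0,0,0,0.06,0],[0,0,0,0,0,0.06,0],[0,0,0,0,0,0.06,0],[0,0,0,0,0,0.06,0],[0,0,0,0,0,0.06,0],[0,0,0,0,0,0.06,0],[0,0,0,0,0,0.05,0],[0,0,0,0,0,0.05,0],[0,0,0,0,0,0.03,0],[0,0,0,0,0,0.02,0],[0,0,0,0,0,0,0]]

```text
clock: 14.5
position: [0.4973, 0.4249, 0.1475]
ee_rot: [0.707, 0.707, -0.0, -0.0]
ft_force: [0.2, -0.5, -1.2]
grip_width: 0.292
grasp_force: 44.4
```

>>> send_rows:
  plan:
    - [[0,0,0,0,0,0.01,0],[0,0,0,0,0,0,0],[0,0,0,0,0,0,0]]

```text
clock: 14.75
position: [0.4977, 0.4252, 0.1468]
ee_rot: [0.707, 0.707, 0.0, -0.0]
ft_force: [-0.1, 0.0, -0.4]
grip_width: 0.292
grasp_force: 44.4
```

>>> send_rows:
  plan:
    - [[0,0,0,0,0,0.01,0],[0,0,0,0,0,0.01,0],[0,0,0,0,0,0,0],[0,0,0,0,0,0,0]]

```text
clock: 15.08
position: [0.4974, 0.425, 0.1422]
ee_rot: [0.707, 0.707, -0.0, -0.0]
ft_force: [-1.0, 0.8, -1.0]
grip_width: 0.291
grasp_force: 44.4
```

>>> send_rows:
  plan:
    - [[0,0,0,0,0,0.005,0],[0,0,0,0,0,0,0],[0,0,0,0,0,0,0]]

```text
clock: 15.33
position: [0.4977, 0.4252, 0.1418]
ee_rot: [0.707, 0.707, 0.0, -0.0]
ft_force: [0.3, -0.3, 3.2]
grip_width: 0.289
grasp_force: 44.6
```

>>> send_rows:
  plan:
    - [[0,0,0,0,0,0,0.33],[0,0,0,0,0,0,0.36],[0,0,0,0,0,0,0.4],[0,0,0,0,0,0,0.5],[0,0,0,0,0,0,0.65],[0,0,0,0,0,0,0.8],[0,0,0,0,0,0,0.8],[0,0,0,0,0,0,0.8],[0,0,0,0,0,-0.03,0.8],[0,0,0,0,0,-0.06,0.8],[0,0,0,0,0,-0.1,0.8],[0,0,0,0,0,-0.1,0.8],[0,0,0,0,0,-0.1,0.8],[0,0,0,0,0,-0.1,0.8],[0,0,0,0,0,-0.1,0.8],[0,0,0,0,0,0,1]]

```text
clock: 16.67
position: [0.4989, 0.4259, 0.2654]
ee_rot: [0.707, 0.707, 0.004, -0.0]
ft_force: [0.9, -0.2, 0.5]
grip_width: 0.917
grasp_force: 0.0
```

```bash
python3 - <<'E'
from h import *
o=get_obs();C=cam("wrist");print(o["position"],o["joint_pos"].round(2),o["ft_force"])
cv2.imwrite("pics/w3.png",C[0][:,:,::-1])
E
```

```text
[0.49886486 0.4259216  0.26542019] [-0.97  0.39  0.27  1.37 -0.1   1.39 -0.71] [ 0.90014827 -0.24459658  0.50441022]
```

View pics/w3.png

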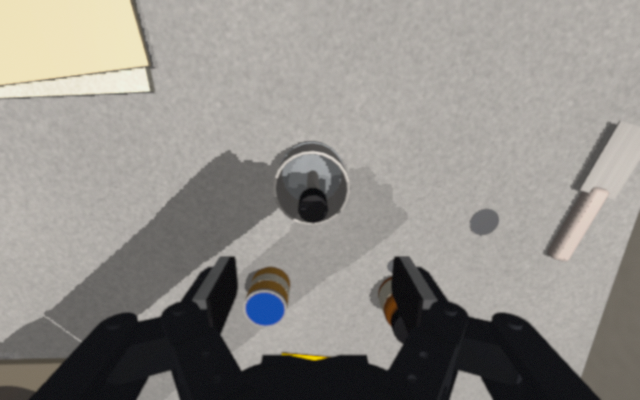

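The shaft stands in the pot, with its knob at (313,205) inside the rim centred at (313,187). Next, the yellow tin.

>>> send_rows:
  plan:
    - [[0,0,0,-0.07,-0.0035,0,1],[0,0,0,-0.13,-0.0035,0,1],[0,0,0,-0.13,-0.0035,0,1],[0,0,0,-0.13,-0.0035,0,1],[0,0,0,-0.13,-0.0035,0,1],[0,0,0,-0.13,-0.0035,0,1],[0,0,0,-0.13,-0.0035,0,1],[0,0,0,-0.13,-0.0035,0,1],[0,0,0,-0.13,-0.0035,0,1],[0,0,0,-0.13,-0.0035,0,1],[0,0,0,-0.13,-0.0035,0,1],[0,0,0,-0.13,-0.0035,0,1],[0,0,0,-0.13,-0.0035,0,1],[0,0,0,-0.13,-0.0035,0,1],[0,0,0,-0.13,-0.0035,0.05,1],[0,0,0,-0.13,-0.0035,0.05,1],[0,0,0,-0.13,-0.0035,0.05,1],[0,0,0,-0.13,-0.0035,0.05,1],[0,0,0,-0.13,-0.0035,0.05,1],[0,0,0,-0.08,-0.0035,0,1]]

```text
clock: 18.38
position: [0.4816, -0.0757, 0.2076]
ee_rot: [0.708, 0.706, -0.001, -0.001]
ft_force: [-1.0, -0.1, -0.5]
grip_width: 0.999
grasp_force: 0.0
```

>>> send_rows:
  plan:
    - [[0,0,0,0,0,0,1],[0,0,0,0,0,0,1],[0,0,0,0,0,0,1]]

```text
clock: 18.63
position: [0.4833, -0.072, 0.2094]
ee_rot: [0.707, 0.707, 0.0, -0.0]
ft_force: [-0.1, 0.8, -0.5]
grip_width: 1.001
grasp_force: 0.0
```

```bash
cat > m.py <<'E'
from h import *
o=get_obs();C=cam("wrist");print(o["position"].round(4),o["ee_rot"].round(3),o["joint_pos"].round(2))
for col in ("yellow","red","blue"):
    for c in blobs(mask(C[0],col),400)[:3]:
        u=cen(c);q=onz(C,c.reshape(-1,2),.004)*1000;r=cv2.minAreaRect(q[:,:2].astype(np.float32))
        p=onz(C,c.reshape(-1,2),.06)*1000;k=cv2.minEnclosingCircle(p[:,:2].astype(np.float32))
        print(col,np.round(u),cv2.contourArea(c),cv2.boundingRect(c),"lid",onz(C,[u],.06)[0,:2].round(4),np.round(k[0]),round(k[1],1),"pad",onz(C,[u],.004)[0,:2].round(4),np.round(r[0]),np.round(r[1]),round(r[2],1))
E
python3 m.py
```

```text
[ 0.4833 -0.072   0.2094] [ 0.707  0.707  0.    -0.   ] [-0.53  0.04  0.61  1.89 -0.03  1.21  0.09]
yellow [314.  40.] 6892.5 (268, 0, 95, 86) lid [0.4835 0.0591] [483.  60.] 46.9 pad [0.4836 0.0695] [483.  70.] [76. 86.] 83.4
yellow [314. 191.] 1988.5 (288, 166, 53, 51) lid [ 0.4831 -0.0703] [483. -71.] 25.5 pad [ 0.4831 -0.0863] [483. -87.] [60. 60.] 45.0
red [277. 309.] 3334.5 (235, 274, 84, 70) lid [ 0.4427 -0.2051] [ 443. -207.] 48.5 pad [ 0.4344 -0.2486] [ 434. -250.] [85. 85.] 23.3
blue [507.  46.] 7716.5 (453, 0, 109, 107) lid [0.6424 0.0533] [643.  54.] 49.1 pad [0.6747 0.0624] [675.  63.] [86. 85.] 27.4
```

>>> send_rows:
  plan:
    - [[0,0,0,0.005,0,0.04,1],[0,0,0,0,0,0.08,1],[0,0,0,0,0,0.08,1],[0,0,0,0,0,0.08,1],[0,0,0,0,0,0.08,1],[0,0,0,0,0,0.08,1],[0,0,0,0,0,0.08,1],[0,0,0,0,0,0.08,1],[0,0,0,0,0,0.08,1],[0,0,0,0,0,0.08,1],[0,0,0,0,0,0.06,1],[0,0,0,0,0,0.045,1],[0,0,0,0,0,0,1],[0,0,0,0,0,0,0.75],[0,0,0,0,0,0,0.7],[0,0,0,0,0,0,0.65],[0,0,0,0,0,0,0.55],[0,0,0,0,0,0,0.4],[0,0,0,0,0,0,0.4],[0,0,0,0,0,0,0.4]]
  squeeze: 40

```text
clock: 20.35
position: [0.4839, -0.0719, 0.0372]
ee_rot: [0.707, 0.707, 0.001, 0.0]
ft_force: [-0.6, 1.0, 6.4]
grip_width: 0.665
grasp_force: 43.0
```

>>> send_rows:
  plan:
    - [[0,0,0,0,0,-0.03,0.4],[0,0,0,0,0,-0.08,0.4],[0,0,0,0,0,-0.08,0.4],[0,0,0,0,0,-0.08,0.4],[0,0,0,0,0,-0.08,0.4],[0,0,0,0.06,0,-0.1,0.4],[0,0,0,0.08,0,-0.1,0.4],[0,0,0,0.08,0,-0.1,0.4],[0,0,0,0.08,0,-0.1,0.4],[0,0,0,0,0,0,0.4],[0,0,0,0,0,0,0.4],[0,0,0,0,0,0,0.4]]

```text
clock: 21.35
position: [0.4828, -0.0126, 0.1858]
ee_rot: [0.707, 0.707, -0.0, -0.0]
ft_force: [-0.9, 0.4, -2.1]
grip_width: 0.67
grasp_force: 43.3
```

```bash
python3 m.py
```

```text
[ 0.4828 -0.0126  0.1858] [ 0.707  0.707 -0.    -0.   ] [-0.61  0.05  0.57  1.93 -0.03  1.16 -0.03]
yellow [314. 306.] 9982.5 (253, 255, 124, 105) lid [ 0.4827 -0.125 ] [ 483. -129.] 62.9 pad [ 0.4826 -0.168 ] [ 483. -172.] [151. 152.] 74.5
yellow [314.  94.] 8087.0 (268, 43, 98, 104) lid [0.4833 0.0758] [483.  74.] 48.5 pad [0.4833 0.0776] [483.  75.] [86. 86.] 83.2
red [434. 384.] 800.5 (419, 368, 33, 32) lid [ 0.6149 -0.2262] [ 612. -227.] 24.7 pad [ 0.6443 -0.2918] [ 646. -291.] [41. 54.] 0.8
blue [511. 106.] 7914.5 (455, 44, 110, 123) lid [0.6404 0.0662] [640.  64.] 48.4 pad [0.6755 0.0658] [675.  63.] [85. 85.] 27.1
```

>>> send_rows:
  plan:
    - [[0,0,0,0.06,0,0,0.4],[0,0,0,0.1,0,0,0.4],[0,0,0,0.1,0,0,0.4],[0,0,0,0.1,0,0,0.4],[0,0,0,0.075,0,0,0.4],[0,0,0,0,0,0.05,0.4],[0,0,0,0,0,0.09,0.4],[0,0,0,0,0,0.1,0.4],[0,0,0,0,0,0.1,0.4],[0,0,0,0,0,0.1,0.4],[0,0,0,0,0,0.1,0.4],[0,0,0,0,0,0.08,0.4],[0,0,0,0,0,0.05,0.4],[0,0,0,0,0,0.02,0.4],[0,0,0,0,0,0.01,0.4],[0,0,0,0,0,0,0.4],[0,0,0,0,0,0,0.4]]

```text
clock: 22.82
position: [0.4838, 0.075, 0.0469]
ee_rot: [0.707, 0.707, 0.001, 0.0]
ft_force: [-0.2, -0.8, -2.0]
grip_width: 0.673
grasp_force: 43.3
```

>>> send_rows:
  plan:
    - [[0,0,0,0,0,0.005,0.4],[0,0,0,0,0,0.005,0.4],[0,0,0,0,0,0,0.4],[0,0,0,0,0,0,0.4]]

```text
clock: 23.15
position: [0.4834, 0.0751, 0.0445]
ee_rot: [0.707, 0.707, 0.0, 0.0]
ft_force: [0.7, -0.9, -2.1]
grip_width: 0.67
grasp_force: 43.3
```

>>> send_rows:
  plan:
    - [[0,0,0,0,0,0.005,0.4],[0,0,0,0,0,0.005,0.4],[0,0,0,0,0,0.004,0.4],[0,0,0,0,0,0,0.4],[0,0,0,0,0,0,0.4]]

```text
clock: 23.57
position: [0.4832, 0.075, 0.0414]
ee_rot: [0.707, 0.707, -0.0, -0.0]
ft_force: [0.1, 0.0, -2.5]
grip_width: 0.673
grasp_force: 43.3
```

>>> send_rows:
  plan:
    - [[0,0,0,0,0,0.005,0.4],[0,0,0,0,0,0,0.4],[0,0,0,0,0,0,0.4]]

```text
clock: 23.82
position: [0.4833, 0.075, 0.0411]
ee_rot: [0.707, 0.707, 0.0, -0.0]
ft_force: [-4.9, -1.0, 9.2]
grip_width: 0.667
grasp_force: 44.4
```

>>> send_rows:
  plan:
    - [[0,0,0,0,0,0,0.7],[0,0,0,0,0,0,0.75],[0,0,0,0,0,0,0.85],[0,0,0,0,0,0,1],[0,0,0,0,0,0,1],[0,0,0,0,0,0,1],[0,0,0,0,0,-0.04,1],[0,0,0,0,0,-0.1,1],[0,0,0,0,0,-0.13,1],[0,0,0,0,0,-0.13,1],[0,0,0,0,0,-0.13,1],[0,0,0,0,0,-0.13,1],[0,0,0,0,0,-0.12,1],[0,0,0,0,0,-0.07,1],[0,0,0,-0.1,0.04,0,1],[0,0,0,-0.1,0.04,0,1]]

```text
clock: 25.15
position: [0.4998, 0.0355, 0.2123]
ee_rot: [0.706, 0.708, 0.001, 0.0]
ft_force: [0.4, 0.7, -0.9]
grip_width: 1.002
grasp_force: 0.0
```

>>> send_rows:
  plan:
    - [[0,0,0,-0.1,0.042,0,1],[0,0,0,-0.1,0.042,0,1],[0,0,0,-0.1,0.042,0,1],[0,0,0,-0.1,0.042,0,1],[0,0,0,-0.1,0.042,0,1],[0,0,0,-0.1,0.042,0,1],[0,0,0,-0.1,0.042,0,1],[0,0,0,-0.1,0.042,0,1],[0,0,0,-0.1,0.042,0,1],[0,0,0,-0.1,0.042,0,1],[0,0,0,-0.1,0.042,0,1],[0,0,0,-0.1,0.042,0,1],[0,0,0,-0.1,0.042,0,1],[0,0,0,0,0,0,1],[0,0,0,0,0,0,1],[0,0,0,0,0,0,1]]

```text
clock: 26.48
position: [0.6082, -0.2244, 0.2106]
ee_rot: [0.707, 0.707, 0.0, -0.0]
ft_force: [-0.1, 0.1, 0.4]
grip_width: 1.001
grasp_force: 0.0
```

```bash
python3 m.py
```

```text
[ 0.6082 -0.2244  0.2106] [ 0.707  0.707  0.    -0.   ] [-0.2   0.46  0.67  1.48 -0.29  1.3   0.49]
red [166. 199.] 4918.5 (115, 155, 101, 89) lid [ 0.4643 -0.2311] [ 464. -233.] 48.8 pad [ 0.4351 -0.2488] [ 435. -251.] [86. 85.] 23.1
red [314. 195.] 1944.0 (289, 171, 51, 49) lid [ 0.6081 -0.2271] [ 608. -228.] 25.3 pad [ 0.6081 -0.244 ] [ 608. -245.] [59. 59.] 89.9
```

>>> send_rows:
  plan:
    - [[0,0,0,-0.015,0,0.04,1],[0,0,0,0,0,0.08,1],[0,0,0,0,0,0.08,1],[0,0,0,0,0,0.08,1],[0,0,0,0,0,0.08,1],[0,0,0,0,0,0.08,1],[0,0,0,0,0,0.08,1],[0,0,0,0,0,0.08,1],[0,0,0,0,0,0.08,1],[0,0,0,0,0,0.08,1],[0,0,0,0,0,0.06,1],[0,0,0,0,0,0.045,1],[0,0,0,0,0,0,1],[0,0,0,0,0,0,0.75],[0,0,0,0,0,0,0.7],[0,0,0,0,0,0,0.65],[0,0,0,0,0,0,0.55],[0,0,0,0,0,0,0.4],[0,0,0,0,0,0,0.4],[0,0,0,0,0,0,0.4]]
  squeeze: 40

```text
clock: 28.2
position: [0.609, -0.2284, 0.0387]
ee_rot: [0.707, 0.707, 0.001, 0.001]
ft_force: [-0.6, 0.6, 6.0]
grip_width: 0.67
grasp_force: 43.6
```

>>> send_rows:
  plan:
    - [[0,0,0,0,0,-0.04,0.4],[0,0,0,0,0,-0.08,0.4],[0,0,0,0,0,-0.1,0.4],[0,0,0,0,0,-0.1,0.4],[0,0,0,0,0,-0.08,0.4],[0,0,0,-0.01,-0.07,0,0.4],[0,0,0,-0.015,-0.1,0,0.4],[0,0,0,-0.015,-0.1,0,0.4],[0,0,0,-0.015,-0.12,0,0.4],[0,0,0,-0.015,-0.12,0,0.4],[0,0,0,-0.015,-0.12,0,0.4],[0,0,0,-0.015,-0.1,0,0.4],[0,0,0,-0.0175,-0.1,0,0.4],[0,0,0,0,-0.0375,0,0.4],[0,0,0,0,0,0.06,0.4],[0,0,0,0,0,0.1,0.4],[0,0,0,0,0,0.1,0.4],[0,0,0,0,0,0.08,0.4],[0,0,0,0,0,0.02,0.4],[0,0,0,0,0,0,0.4]]

```text
clock: 29.87
position: [0.4347, -0.2509, 0.0443]
ee_rot: [0.707, 0.707, -0.001, -0.001]
ft_force: [-0.0, -0.2, -2.5]
grip_width: 0.668
grasp_force: 43.7
```

>>> send_rows:
  plan:
    - [[0,0,0,0,0,0,0.4],[0,0,0,0,0,0,0.4]]

```text
clock: 30.03
position: [0.4356, -0.2517, 0.046]
ee_rot: [0.707, 0.707, 0.0, 0.001]
ft_force: [0.5, -0.7, -3.1]
grip_width: 0.667
grasp_force: 43.7
```

Creep down to contact.

>>> send_rows:
  plan:
    - [[0,0,0,0,0,0.006,0.4],[0,0,0,0,0,0.006,0.4],[0,0,0,0,0,0,0.4],[0,0,0,0,0,0,0.4]]

```text
clock: 30.37
position: [0.4349, -0.2514, 0.0432]
ee_rot: [0.707, 0.707, 0.0, 0.0]
ft_force: [-0.0, -0.9, -2.2]
grip_width: 0.67
grasp_force: 43.7
```

>>> send_rows:
  plan:
    - [[0,0,0,0,0,0.005,0.4],[0,0,0,0,0,0,0.4],[0,0,0,0,0,0,0.4]]

```text
clock: 30.62
position: [0.435, -0.2515, 0.0426]
ee_rot: [0.707, 0.707, 0.0, 0.0]
ft_force: [-2.3, 1.6, 6.0]
grip_width: 0.671
grasp_force: 44.7
```

>>> send_rows:
  plan:
    - [[0,0,0,0,0,0,0.7],[0,0,0,0,0,0,0.75],[0,0,0,0,0,0,0.85],[0,0,0,0,0,0,1],[0,0,0,0,0,0,1],[0,0,0,0,0,0,1],[0,0,0,0,0,-0.04,1],[0,0,0,0,0,-0.1,1],[0,0,0,0,0,-0.13,1],[0,0,0,0,0,-0.13,1],[0,0,0,0,0,-0.13,1],[0,0,0,0,0,-0.13,1],[0,0,0,0,0,-0.12,1],[0,0,0,0,0,-0.07,1],[0,0,0,0.07,0.03,0,1],[0,0,0,0.1,0.05,0,1],[0,0,0,0.12,0.05,0,1],[0,0,0,0.12,0.05,0,1],[0,0,0,0.12,0.05,0,1],[0,0,0,0.12,0.02,0,1]]

```text
clock: 32.28
position: [0.4856, -0.1203, 0.2127]
ee_rot: [0.707, 0.707, 0.0, 0.0]
ft_force: [0.3, -0.3, -0.9]
grip_width: 1.002
grasp_force: 0.0
```

>>> send_rows:
  plan:
    - [[0,0,0,0.12,0,0,1],[0,0,0,0.12,0,0,1],[0,0,0,0.12,0,0,1],[0,0,0,0.12,0,0,1],[0,0,0,0.12,0,0,1],[0,0,0,0.12,0,0,1],[0,0,0,0.12,0,0,1],[0,0,0,0.12,0,0,1],[0,0,0,0.12,-0.02,0,1],[0,0,0,0.12,-0.03,0,1],[0,0,0,0.12,-0.04,0,1],[0,0,0,0.12,-0.04,0,1],[0,0,0,0.12,-0.04,0,1],[0,0,0,0.12,-0.04,0,1],[0,0,0,0.12,-0.04,0,1],[0,0,0,0.06,0,0,1],[0,0,0,0,0,0,1],[0,0,0,0,0,0,1],[0,0,0,0,0,0,1]]

```text
clock: 33.87
position: [0.4358, 0.249, 0.2123]
ee_rot: [0.708, 0.706, -0.0, 0.0]
ft_force: [0.6, 0.3, 0.1]
grip_width: 1.001
grasp_force: 0.0
```

```bash
python3 m.py
```

```text
[0.4358 0.249  0.2123] [ 0.708  0.706 -0.     0.   ] [-0.87  0.08  0.27  1.84 -0.02  1.22 -0.59]
yellow [347. 295.] 1474.0 (315, 275, 73, 55) lid [0.4722 0.1315] [475. 118.] 48.8 pad [0.4794 0.0916] [483.  75.] [86. 86.] 83.4
yellow [356. 338.] 1218.5 (334, 321, 45, 35) lid [0.4841 0.0723] [484.  71.] 26.4 pad [0.4937 0.0204] [494.  20.] [58. 62.] 89.9
blue [498. 303.] 2117.0 (456, 276, 76, 52) lid [0.6375 0.1211] [635. 112.] 45.8 pad [0.678  0.0791] [675.  68.] [80. 79.] 27.2
blue [313. 189.] 1943.5 (287, 165, 52, 50) lid [0.4345 0.2515] [434. 251.] 25.2 pad [0.4341 0.2358] [434. 235.] [60. 59.] 44.8
```

>>> send_rows:
  plan:
    - [[0,0,0,0.01,-0.007,0.04,1],[0,0,0,0,0,0.08,1],[0,0,0,0,0,0.08,1],[0,0,0,0,0,0.08,1],[0,0,0,0,0,0.08,1],[0,0,0,0,0,0.08,1],[0,0,0,0,0,0.08,1],[0,0,0,0,0,0.08,1],[0,0,0,0,0,0.08,1],[0,0,0,0,0,0.08,1],[0,0,0,0,0,0.06,1],[0,0,0,0,0,0.05,1],[0,0,0,0,0,0,1],[0,0,0,0,0,0,0.75],[0,0,0,0,0,0,0.7],[0,0,0,0,0,0,0.65],[0,0,0,0,0,0,0.55],[0,0,0,0,0,0,0.4],[0,0,0,0,0,0,0.4],[0,0,0,0,0,0,0.4]]
  squeeze: 40

```text
clock: 35.58
position: [0.4344, 0.2528, 0.0391]
ee_rot: [0.707, 0.707, 0.001, 0.0]
ft_force: [-0.3, -1.7, 7.2]
grip_width: 0.665
grasp_force: 43.2
```

>>> send_rows:
  plan:
    - [[0,0,0,0,0,-0.05,0.4],[0,0,0,0,0,-0.1,0.4],[0,0,0,0,0,-0.12,0.4],[0,0,0,0,0,-0.12,0.4],[0,0,0,0,0,-0.12,0.4],[0,0,0,0,0,-0.12,0.4],[0,0,0,0,0,-0.07,0.4],[0,0,0,-0.043,0.055,0,0.4],[0,0,0,-0.086,0.109,0,0.4],[0,0,0,-0.086,0.109,0,0.4],[0,0,0,-0.086,0.109,0,0.4],[0,0,0,-0.086,0.109,0,0.4],[0,0,0,-0.086,0.109,0,0.4],[0,0,0,-0.086,0.109,0,0.4],[0,0,0,-0.086,0.109,0,0.4],[0,0,0,-0.086,0.109,0,0.4],[0,0,0,-0.086,0.109,0,0.4],[0,0,0,-0.086,0.109,0,0.4],[0,0,0,-0.043,0.055,0,0.4],[0,0,0,0,0,0,0.4],[0,0,0,0,0,0,0.4]]

```text
invalid input
```

>>> send_rows:
  plan:
    - [[0,0,0,0,0,-0.05,0.4],[0,0,0,0,0,-0.1,0.4],[0,0,0,0,0,-0.12,0.4],[0,0,0,0,0,-0.12,0.4],[0,0,0,0,0,-0.12,0.4],[0,0,0,0,0,-0.12,0.4],[0,0,0,0,0,-0.07,0.4],[0,0,0,-0.043,0.055,0,0.4],[0,0,0,-0.086,0.109,0,0.4],[0,0,0,-0.086,0.109,0,0.4],[0,0,0,-0.086,0.109,0,0.4],[0,0,0,-0.086,0.109,0,0.4],[0,0,0,-0.086,0.109,0,0.4],[0,0,0,-0.086,0.109,0,0.4],[0,0,0,-0.086,0.109,0,0.4],[0,0,0,-0.086,0.109,0,0.4],[0,0,0,-0.086,0.109,0,0.4],[0,0,0,-0.086,0.109,0,0.4],[0,0,0,-0.043,0.055,0,0.4],[0,0,0,0,0,0,0.4]]

```text
clock: 37.25
position: [0.6748, 0.0595, 0.178]
ee_rot: [0.709, 0.705, -0.001, 0.001]
ft_force: [0.0, 0.1, -2.6]
grip_width: 0.668
grasp_force: 43.9
```

>>> send_rows:
  plan:
    - [[0,0,0,0,0,0,0.4],[0,0,0,0,0,0,0.4]]

```text
clock: 37.42
position: [0.6728, 0.0642, 0.1781]
ee_rot: [0.707, 0.707, -0.0, -0.001]
ft_force: [-0.8, 1.3, -3.0]
grip_width: 0.667
grasp_force: 43.9
```

>>> send_rows:
  plan:
    - [[0,0,0,0,0.005,0.05,0.4],[0,0,0,0,0,0.09,0.4],[0,0,0,0,0,0.1,0.4],[0,0,0,0,0,0.1,0.4],[0,0,0,0,0,0.1,0.4],[0,0,0,0,0,0.1,0.4],[0,0,0,0,0,0.07,0.4],[0,0,0,0,0,0.03,0.4],[0,0,0,0,0,0.015,0.4],[0,0,0,0,0,0,0.4],[0,0,0,0,0,0,0.4]]

```text
clock: 38.33
position: [0.6752, 0.0634, 0.0482]
ee_rot: [0.707, 0.707, 0.001, 0.0]
ft_force: [0.4, 0.4, -2.2]
grip_width: 0.674
grasp_force: 43.9
```

>>> send_rows:
  plan:
    - [[0,0,0,0,0,0.006,0.4],[0,0,0,0,0,0.006,0.4],[0,0,0,0,0,0,0.4],[0,0,0,0,0,0,0.4]]

```text
clock: 38.67
position: [0.6747, 0.0632, 0.045]
ee_rot: [0.707, 0.707, 0.0, 0.0]
ft_force: [1.1, -0.4, -2.6]
grip_width: 0.668
grasp_force: 43.9
```

>>> send_rows:
  plan:
    - [[0,0,0,0,0,0.005,0.4],[0,0,0,0,0,0.005,0.4],[0,0,0,0,0,0,0.4],[0,0,0,0,0,0,0.4]]

```text
clock: 39.0
position: [0.6747, 0.0632, 0.0432]
ee_rot: [0.707, 0.707, 0.0, 0.0]
ft_force: [-3.2, 0.3, 3.2]
grip_width: 0.673
grasp_force: 44.3
```

>>> send_rows:
  plan:
    - [[0,0,0,0,0,0.003,0.4],[0,0,0,0,0,0,0.4],[0,0,0,0,0,0,0.4]]

```text
clock: 39.25
position: [0.6747, 0.0632, 0.0432]
ee_rot: [0.707, 0.707, 0.0, -0.0]
ft_force: [-5.1, -1.0, 9.9]
grip_width: 0.666
grasp_force: 45.1
```

>>> send_rows:
  plan:
    - [[0,0,0,0,0,0,0.7],[0,0,0,0,0,0,0.75],[0,0,0,0,0,0,0.85],[0,0,0,0,0,0,1],[0,0,0,0,0,0,1],[0,0,0,0,0,0,1],[0,0,0,0,0,-0.04,1],[0,0,0,0,0,-0.1,1],[0,0,0,0,0,-0.13,1],[0,0,0,0,0,-0.13,1],[0,0,0,0,0,-0.13,1],[0,0,0,0,0,-0.13,1],[0,0,0,0,0,-0.13,1],[0,0,0,0,-0.1,-0.1,1],[0,0,0,0,-0.1,-0.1,1],[0,0,0,0,-0.1,-0.1,1],[0,0,0,0,-0.1,-0.1,1],[0,0,0,0,-0.1,-0.1,1],[0,0,0,0,0,0,1],[0,0,0,0,0,0,1]]

```text
clock: 40.92
position: [0.5746, 0.0633, 0.3023]
ee_rot: [0.707, 0.707, 0.002, 0.001]
ft_force: [-0.0, 0.6, -0.1]
grip_width: 1.0
grasp_force: 0.0
```

```bash
cat >> m.py <<'E'
    
E
sed -i 's/"lid",onz/"lid64",onz(C,[u],.064)[0,:2].round(4),"lid",onz/' m.py; python3 m.py; python3 - <<'E'
from h import *
C=cam("wrist");T=cam("top");S=cam("side")
cv2.imwrite("pics/fin.png",np.vstack([np.hstack([cv2.resize(C[0],(400,250)),cv2.resize(T[0][120:280,140:396],(400,250))]),np.hstack([cv2.resize(S[0][100:300,200:520],(400,250)),cv2.resize(T[0][180:240,150:246],(400,250))])])[:,:,::-1])
E
```

```text
[0.5746 0.0633 0.3023] [0.707 0.707 0.002 0.001] [-0.57  0.21  0.45  1.53 -0.09  1.42 -0.12]
yellow [257. 145.] 1404.5 (220, 122, 62, 65) lid64 [0.5062 0.0977] lid [0.5055 0.0972] [496.  85.] 50.3 pad [0.495  0.0901] [484.  76.] [85. 85.] 83.4
yellow [239. 162.] 1229.5 (219, 143, 41, 40) lid64 [0.4832 0.0768] lid [0.4822 0.076 ] [482.  76.] 25.6 pad [0.4682 0.0658] [468.  65.] [56. 58.] 89.9
red [241. 333.] 653.0 (211, 315, 55, 42) lid64 [ 0.4654 -0.1804] lid [ 0.4642 -0.184 ] [ 462. -195.] 43.6 pad [ 0.4474 -0.2339] [ 438. -248.] [78. 85.] 22.2
blue [376. 154.] 1265.5 (346, 124, 68, 77) lid64 [0.6512 0.087 ] lid [0.652  0.0864] [662.  74.] 50.4 pad [0.6638 0.0777] [676.  63.] [84. 84.] 27.1
blue [394. 174.] 1158.5 (374, 155, 40, 39) lid64 [0.675  0.0618] lid [0.6761 0.0609] [676.  60.] 25.2 pad [0.6916 0.0483] [692.  47.] [57. 56.] 47.2
```

View pics/fin.png

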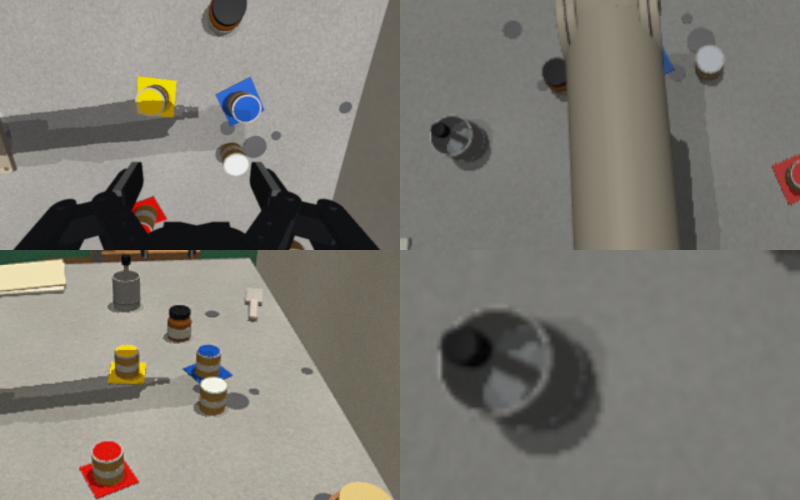

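All three tins stand upright on their pads, the shaft is upright in the pot, and the white tin and jar look unmoved. Yellow and blue measure within about 2 mm of centre. One check on red, then hand in.

```bash
python3 - <<'E'
from h import *
from workcell import job
for n in ("top","side"):
    C=cam(n)
    for c in blobs(mask(C[0],"red"),40):print(n,onz(C,[cen(c)],.064)[0,:2].round(4),cv2.contourArea(c),"pad",cv2.minAreaRect((onz(C,c.reshape(-1,2),.004)[:,:2]*1000).astype(np.float32))[:2])
print(get_obs()["ft_force"]);print(job.hand_in())
E
```

```text
top [ 0.4207 -0.2311] 262.0 pad ((433.09552001953125, -252.73385620117188), (84.09786224365234, 85.49296569824219))
top [ 0.4337 -0.2525] 181.0 pad ((439.6853942871094, -264.6648254394531), (44.441287994384766, 51.02988052368164))
side [ 0.4358 -0.3233] 402.5 pad ((434.9094543457031, -251.99266052246094), (85.15412139892578, 85.9286880493164))
side [ 0.4351 -0.2499] 252.0 pad ((432.3009033203125, -188.35845947265625), (52.455684661865234, 54.598140716552734))
[ 0.52869533 -0.39058227 -0.02002276]
the job is handed in; nothing more can be done
None
```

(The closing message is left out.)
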